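# Scan the short bottle on the drying stand

### The arm

A 7-joint arm with a two-finger parallel gripper is mounted at the origin on the work surface. World frame = base frame: x ahead of the robot, y to its left, z up, the work surface at z = 0. Lengths are in m, angles in rad, forces in N, time in s.
With the tool pointing down it reaches from about 0.425 to 0.875 m from the base axis. Payload 4.7 kg.
Tool frame: the origin (TCP) lies between the finger pads, 19 mm behind the fingertips; this is the grasp point; z points along the fingers, y is the line along which they close (so a half turn about z gives the same grasp; the last joint's range is limited). The gripper opens to 87 mm and grips with 3 to 60 N. Pads are 19 mm wide; open, the fingers measure 117 mm over their backs; the gripper's body (75 mm by 190 mm) begins 51 mm behind the grasp point.
Start: joints at [-1.167, 0.321, -0.07, 1.45, 0.023, 1.371, -0.057], TCP at [0.247, 0.601, 0.241] pointing down, gripper open.
Joint ranges: [-2.86, 2.86], [-0.3, 2.09], [-1.38, 1.24], [0.06, 2.45], [-1.56, 4.7], [0.09, 2.05], [-2.69, 2.69]. Speed limits (rad/s): [2.57, 2.57, 3.14, 3.14, 3.14, 3.14, 3.14].

### API

Orientations are given as a unit quaternion [x, y, z, w].
In Python, from station import r, viewer, job_done, cut_out gives the robot as it stands.
- The arm moves only by the tool carry_out, never from a script. Its argument "series" is a list of rows, each a list of 7 numbers: the finger opening in m, from 0 to 0.087, then the shift along the tool's x, y, z in m, then the turn, a rotation vector about the tool's x, y, z in rad. A call has 1 to 12 rows; each row shifts and turns the commanded pose from where the row before left it, along the tool's axes as they then stand; what a row does not reach is not made up. A row lasts 1/10 s, in which the tool goes at most 50 mm and 8.59 degrees, less where a joint would pass 70% of its speed; a pose out of reach is approached as far as the arm can. A call with a gripper value outside its range is refused whole. The fingers move at their own pace and stop on an object; "grip_force" is the grip in N (left out, the last holds). Time passes only in rows, so rows that do not move let the fingers close. It gives the time, the measured TCP pose, the force, the opening and the grip force at its end, in the units of the state.
- r.sense(): the state, without advancing time (a new reading comes with each control period).
- viewer.camera(name): name is "side" or "top"; returns the picture (420x560x3 uint8, blue, green, red); there is no depth.
- viewer.calibration(name): a dict with "fx", "fy", "cx", "cy" (pixels), "world_to_cam" (4x4, takes a point from world to camera coordinates). Camera axes: x right, y up, looking along -z (the intrinsics and any distortion apply to the point x, -y, -z); pixel columns grow to the right and rows downward; lengths in m; the calibration is good to about 2 mm. A picture is of the moment at which its call begins. calibration takes no time and is no camera call.
- job_done(): hands the job in; it is judged then, once.
Trained networks look in the newest picture that a camera, given by its name, has taken for a name from the list of things; names that differ only in an ending like _2 or _b are one class to them, and where a whole thing is asked for, a point or a joint stands for the part that bears it (a point fixed in the world has none). Each returns a list of dicts, best first, with "score" (0 to 1); they miss things now and then, are a little off and sometimes report something else, mostly with a low value. They report only what shows in the picture. A call takes as long as a camera call. They do not tell look-alikes from the thing itself.
- cut_out(camera, name): "mask" (420x560 bool, what is visible of it) and "bbox" ([left, top, right, bottom] in pixels, round what is visible of it).
The state is a dict: "time": time; "joint_pos": joint angles; "dq": joint speeds; "joint_torque": joint torques, N m; "position": TCP position; "ee_rot": TCP orientation; "ft_force": force on the tool from outside, world axes, zero at the start; "moment": the same for the moment, N m; "gripper_width": finger opening in m; "finger_force": force on a finger pad.
Only numpy, scipy, OpenCV 4.12 (cv2) and the standard library are available. Lean on these libraries where they do the work, as an engineer would, in place of code of your own. Each camera call takes 0.05 s, during which the arm holds its last target. There are 200 camera calls.

### The job

Take the hand-held code reader out of its dock and aim its window squarely at the round code label on the upturned base of the shorter, wider bottle on the drying stand, holding it steady about 8 cm from the label for two seconds. Scan only that bottle, and do not bump the bottles or the stand or shift the tin, cup or scoop. Then set the reader gently back in its dock, window down and upright, and let go.

Things in the scene. Friction and masses are not known exactly. Their poses are not given: they have to be found in the camera images.
- reader: Grey hand-held code reader, 138 mm tall, 0.22 kg, standing in the dock. Round head below: 60 mm diameter up to height 22, narrowing to 34 at 46 mm. Handle above, 46 to 138 mm: 34 (x) by 26 mm (y); grip the 26 mm, TCP 100 mm above the underside. Origin: centre of the window on the underside; z up the handle, the beam leaves along -z. Turn about z is free.
- dock: Fixed low round black dock on the counter, 84 mm diameter, 18 mm high, with an open round pocket 74 mm across; pocket floor 6 mm above the counter, rim 12 mm above the floor. A small block is on its outside at dock +x. Origin: centre of its underside; z up.
- short_label: Round white paper label with black bars, 40 mm diameter, on the base of the shorter, wider bottle, facing up and out. Origin: centre of the label's face; z is the outward normal of the label, leaning 0.60 rad (34 deg) from vertical towards the stand's front (-x of the stand).
- tall_label: The same kind of 40 mm label on the base of the taller, slimmer bottle (not the one to scan). Origin at its centre; z is its outward normal, leaning as the other.
- short_bottle: The shorter, wider clear bottle, 66 mm diameter, inverted on a dowel peg that leans 34 deg; fixed. Origin: the foot of its peg on the stand's board. The axis runs from there along the label's z; the base with the label is 140 mm up the axis. x and y are as the stand's.
- tall_bottle: The taller, slimmer clear bottle, 52 mm diameter, inverted on another leaning peg; fixed. Origin: the foot of its peg; its base is 195 mm up the axis.
- stand: Fixed wooden drying stand: board 150 (x) by 340 (y) by 30 mm; four 12 mm dowel pegs in a row along y, 76 mm apart, 25 mm behind the board's middle, all leaning 34 deg to its front (-x). The two bare pegs reach 106 mm along their axis; the +y end peg is always bare, else which peg carries which bottle varies. Origin: centre of the underside; z up.
- tin: Closed aluminium tin with press lid, 88 mm diameter, 90 mm high, loose bystander. Origin: centre of underside.
- cup: Squat grey stoneware cup, 84 mm diameter, 58 mm high, loose bystander. Origin: centre of underside.
- scoop: Clear plastic scoop: open box 70 (x) by 52 by 32 mm high with a flat handle reaching 119 mm from the origin along -x; loose bystander. Origin: centre of the box's underside.
Not all that is in view belongs to the job. There is more than one size of the reader; the one meant has the size given above.

How it is judged:
On the way:
1. the gripped reader is held still, its beam within 15 mm of the centre of the short bottle's label in each direction, square to it within 0.26 rad, 40 to 130 mm away, for 1.5 s (x of short_label in the frame of reader between -0.015 and 0.015 m and y of short_label in the frame of reader between -0.015 and 0.015 m and z of short_label in the frame of reader between -0.13 and -0.04 m and angle between the z axis of reader and the z axis of short_label, either way round below 0.26 rad and linear speed of reader below 0.02 m/s and angular speed of reader below 0.15 rad/s and contact force between the fingers and reader above 1 N), for 1.5 s.
At the end, for the whole second after the job is handed in: The reader stands at rest on the floor of its dock, window down (origin within 9 mm of the dock's axis and 2 to 10 mm above the dock's underside, tilt under 0.06 rad), and the tin, cup and scoop are within 20 mm of where they began (horizontal distance between reader and dock below 0.009 m and angle between reader's own z axis and vertical below 0.06 rad and z of reader in the frame of dock between 0.002 and 0.01 m and linear speed of reader below 0.02 m/s and distance of each of tin, cup, scoop from where it was at the start of the episode below 0.02 m); the robot touches nothing.
It fails at once if a bottle or the stand is bumped with more than 4 N (contact force between any of short_bottle, tall_bottle, stand and anything else above 4 N).
It fails at once if the tin, cup or scoop is shifted more than 20 mm (distance of any of tin, cup, scoop from where it was at the start of the episode above 0.02 m).
It fails at once if the reader is dropped (moves faster than 0.5 m/s outside the fingers) (linear speed of reader above 0.5 m/s and contact force between the fingers and reader below 0.2 N).
It fails at once if the reader is held still, aimed at the tall bottle's label (x of tall_label in the frame of reader between -0.015 and 0.015 m and y of tall_label in the frame of reader between -0.015 and 0.015 m and z of tall_label in the frame of reader between -0.13 and -0.04 m and angle between the z axis of reader and the z axis of tall_label, either way round below 0.26 rad and linear speed of reader below 0.02 m/s and angular speed of reader below 0.15 rad/s).
It also fails if it takes over 58 s, if anything falls off the work surface, if the arm or the gripper's body presses on something with over 40 N, if the wrist force passes 120 N, or if a joint passes its speed limit or range.

## Working session

There is one attempt and no reset: what is moved stays moved. The work goes in short steps, Python scripts to look and compute and a tool call to move; the robot and the scene stay as the last step left them, time stands still between calls to the robot, and variables do not carry over. Pictures are saved under pics/ and viewed, at most 10 in all, crops included, and the job is handed in when it is done.

Besides the shell and the picture viewer there is one more tool, called after "Emit:" by a JSON object that holds its "op" and its "data". carry_out: Moves the arm, as the interface text tells. Its arguments: {"type":"object","properties":{"series":{"type":"array","items":{"type":"array","items":{"type":"number"}}},"grip_force":{"type":"number"}},"required":["series"]}

```bash
mkdir -p pics; ls; python3 - <<'E'
from station import r, viewer, cut_out
import cv2, numpy as np
for c in ("side","top"):
    im=viewer.camera(c); cv2.imwrite(f"pics/{c}0.png",im)
    k=viewer.calibration(c); print(c,{a:(np.round(b,4).tolist()) for a,b in k.items()})
    for n in ("reader","dock","short_label","tall_label","short_bottle","stand","tin","cup","scoop"):
        print(n,[(round(d["score"],2),list(np.round(d["bbox"],1)),np.round(np.argwhere(d["mask"]).mean(0)[::-1],1).tolist()) for d in cut_out(c,n)])
print(r.sense())
E
```

```text
pics
side {'fx': 464.3327, 'fy': 464.3327, 'cx': 277.6608, 'cy': 209.3102, 'world_to_cam': [[0.7491, -0.6619, -0.0251, -0.4288], [0.3676, 0.384, 0.847, -0.2981], [-0.551, -0.6438, 0.531, -0.9737], [0.0, 0.0, 0.0, 1.0]]}
reader [(0.96, [np.float64(375.1), np.float64(275.1), np.float64(420.5), np.float64(365.3)], [398.6, 323.1]), (0.83, [np.float64(325.9), np.float64(262.8), np.float64(355.1), np.float64(325.4)], [337.8, 297.4]), (0.73, [np.float64(253.3), np.float64(234.4), np.float64(287.0), np.float64(315.8)], [271.6, 278.6])]
dock [(0.7, [np.float64(318.8), np.float64(294.8), np.float64(357.4), np.float64(331.8)], [335.8, 318.3]), (0.64, [np.float64(263.6), np.float64(202.2), np.float64(315.7), np.float64(227.8)], [296.9, 214.3])]
short_label [(0.43, [np.float64(225.1), np.float64(147.3), np.float64(240.6), np.float64(159.2)], [233.6, 154.0])]
tall_label [(0.58, [np.float64(213.2), np.float64(145.4), np.float64(226.0), np.float64(157.9)], [219.4, 151.0])]
short_bottle [(0.69, [np.float64(217.8), np.float64(144.6), np.float64(242.6), np.float64(179.2)], [231.5, 162.5])]
stand [(0.86
[... 2151 characters left out ...]
'joint_pos': array([-1.16691249,  0.3209798 , -0.07013778,  1.45046428,  0.02259835,
        1.37084314, -0.05691888]), 'dq': array([-0.00039179,  0.00013076, -0.00213061, -0.00100231,  0.00047978,
       -0.00012805,  0.00043182]), 'joint_torque': array([-7.07428262e-04, -4.91113651e+01, -4.03184853e-01, -3.12777758e+01,
       -6.34868047e-02,  3.38062900e-02,  8.84626132e-06]), 'position': array([0.24700029, 0.60126151, 0.24131791]), 'ee_rot': array([1.93643399e-01, 9.81071981e-01, 4.26693425e-05, 2.43762405e-05]), 'ft_force': array([ 0.03375365, -0.46744209, -0.33009603]), 'moment': array([-0.04192371, -0.05440108,  0.00714649]), 'finger_force': 0.0, 'gripper_width': 0.08704727401257636}
```

```bash
python3 -c "
import cv2
for c in ('side','top'): print(cv2.imread(f'pics/{c}0.png').shape)"
```

```text
(420, 560, 3)
(420, 560, 3)
```

View pics/side0.png

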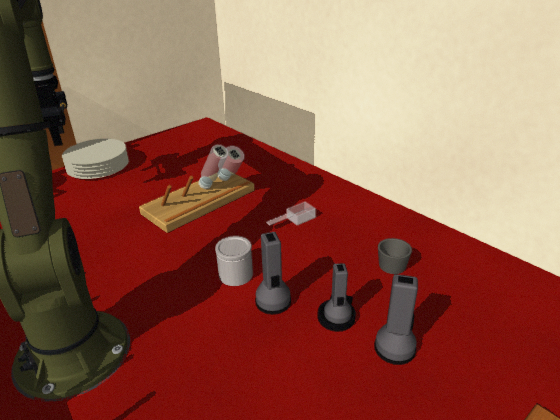

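View pics/top0.png

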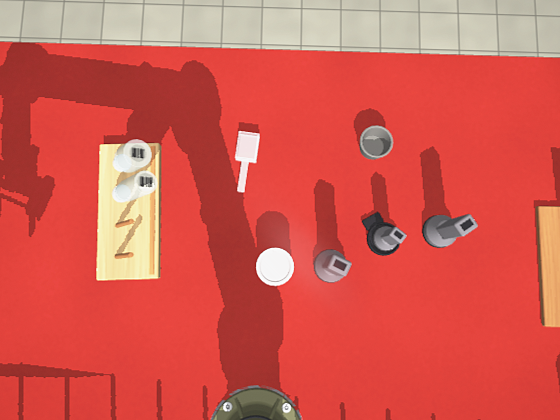

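Three reader look-alikes: side (272,279)/top (331,265), side (338,297)/top (388,237) and side (399,323)/top (447,229). Only the middle one stands in the black dock and it is the smallest. The size fit should confirm 138 mm. The bottles are at top (138,153), the wider one at the far end, and (146,181), the slimmer one.

```bash
cat > h.py <<'E'
import numpy as np, cv2
from station import r, viewer, cut_out
K={c:viewer.calibration(c) for c in("side","top")}
def proj(c,P):
    k=K[c];M=np.array(k["world_to_cam"]);q=np.atleast_2d(P)@M[:3,:3].T+M[:3,3]
    return np.c_[k["cx"]+k["fx"]*q[:,0]/-q[:,2],k["cy"]-k["fy"]*q[:,1]/-q[:,2]]
def ray(c,uv):
    k=K[c];M=np.array(k["world_to_cam"]);R=M[:3,:3];o=-R.T@M[:3,3]
    d=R.T@np.array([(uv[0]-k["cx"])/k["fx"],-(uv[1]-k["cy"])/k["fy"],-1]);return o,d
def onz(c,uv,z):
    o,d=ray(c,uv);return o+d*(z-o[2])/d[2]
def tri(a,b):
    (o1,d1),(o2,d2)=ray("side",a),ray("top",b)
    s=np.linalg.lstsq(np.c_[d1,-d2],o2-o1,rcond=None)[0]
    p,q=o1+d1*s[0],o2+d2*s[1];return (p+q)/2,np.linalg.norm(p-q)
t=np.linspace(0,2*np.pi,32)
def ring(rad,z): return np.c_[rad*np.cos(t),rad*np.sin(t),0*t+z]
def box(a,b,z): return np.array([[sx*a/2,sy*b/2,z] for sx in(1,-1) for sy in(1,-1)])
def reader_parts(s=1):
    return [s*np.r_[ring(.03,0),ring(.03,.022)],s*np.r_[ring(.03,.022),ring(.017,.046)],s*np.r_[box(.034,.026,.046),box(.034,.026,.138)]]
def place(P,x,y,z,th):
    c,s=np.cos(th),np.sin(th);return P@np.array([[c,s,0],[-s,c,0],[0,0,1]])+[x,y,z]
SC=4
def sil(c,parts):
    m=np.zeros((420*SC,560*SC),np.uint8)
    for P in parts: cv2.fillConvexPoly(m,cv2.convexHull(np.round(proj(c,P)*SC+SC/2-.5).astype(np.int32)),1)
    return m
E
python3 - <<'E'
from h import *
from scipy.optimize import minimize
im={c:viewer.camera(c) for c in("side","top")}
S=[d for d in cut_out("side","reader")];T=[d for d in cut_out("top","reader")]
near=lambda L,p:min(L,key=lambda d:np.hypot(*(np.argwhere(d["mask"]).mean(0)[::-1]-p)))
for nm,a,b in(("A",(272,279),(331,265)),("B",(338,297),(388,237)),("C",(399,323),(447,229))):
    M={"side":near(S,a),"top":near(T,b)}
    big={c:cv2.resize(M[c]["mask"].astype(np.uint8),None,fx=SC,fy=SC,interpolation=0) for c in M}
    x0=onz("side",a,.05)[:2]
    def cost(p):
        f=0
        for c in big:
            m=sil(c,[place(P,p[0],p[1],.006 if nm=="B" else 0,p[3]) for P in reader_parts(p[2])])
            f+=1-(m&big[c]).sum()/max(1,(m|big[c]).sum())
        return f
    res=[minimize(cost,[*x0,1.1,th],method="Nelder-Mead",options=dict(initial_simplex=[[*x0,1.1,th],[x0[0]+.02,x0[1],1.1,th],[x0[0],x0[1]+.02,1.1,th],[*x0,1.35,th],[*x0,1.1,th+.4]],maxfev=250)) for th in np.arange(0,np.pi,.5)]
    for q in sorted(res,key=lambda q:q.fun)[:3]: print(nm,np.round(q.x,4),round(q.fun,3),"height",round(.138*q.x[2],4))
# labels
Tc=im["top"][120:290,90:170]; D=im["top"][205:262,355:415]; E=im["side"][255:335,310:370];F=im["side"][135:240,135:260]
W=lambda i,f:cv2.resize(i,None,fx=f,fy=f,interpolation=cv2.INTER_CUBIC)
cv=np.zeros((600,800,3),np.uint8)
for i,f,y,x in((Tc,3.5,0,0),(D,4,0,285),(E,3.5,0,530),(F,3,285,285)):
    w=W(i,f);h_,w_=min(w.shape[0],600-y),min(w.shape[1],800-x);cv[y:y+h_,x:x+w_]=w[:h_,:w_]
cv2.imwrite("pics/crop1.png",cv)
for c,n in(("side","tin"),("top","tin"),("side","cup"),("top","cup")): print(c,n,onz(c,np.argwhere(cut_out(c,n)[0]["mask"]).mean(0)[::-1],.04).round(3))
E
```

```text
A [ 0.406  -0.1721  1.3237  1.0776] 0.132 height 0.1827
A [ 0.407  -0.1713  1.3388  1.1084] 0.139 height 0.1847
A [ 0.4065 -0.172   1.3361  0.7259] 0.15 height 0.1844
B [ 0.4774 -0.3079  0.9789  0.9419] 0.151 height 0.1351
B [ 0.4776 -0.3081  0.9798  0.9592] 0.152 height 0.1352
B [ 0.4777 -0.3084  0.9906  0.5544] 0.175 height 0.1367
C [ 0.4989 -0.4483  1.3151  2.1566] 0.106 height 0.1815
C [ 0.4991 -0.4479  1.3127  2.1351] 0.109 height 0.1812
C [ 0.4987 -0.4491  1.323   2.0826] 0.115 height 0.1826
side tin [ 0.403 -0.028  0.04 ]
top tin [ 0.403 -0.036  0.04 ]
side cup [ 0.706 -0.285  0.04 ]
top cup [ 0.719 -0.283  0.04 ]
```

View pics/crop1.png

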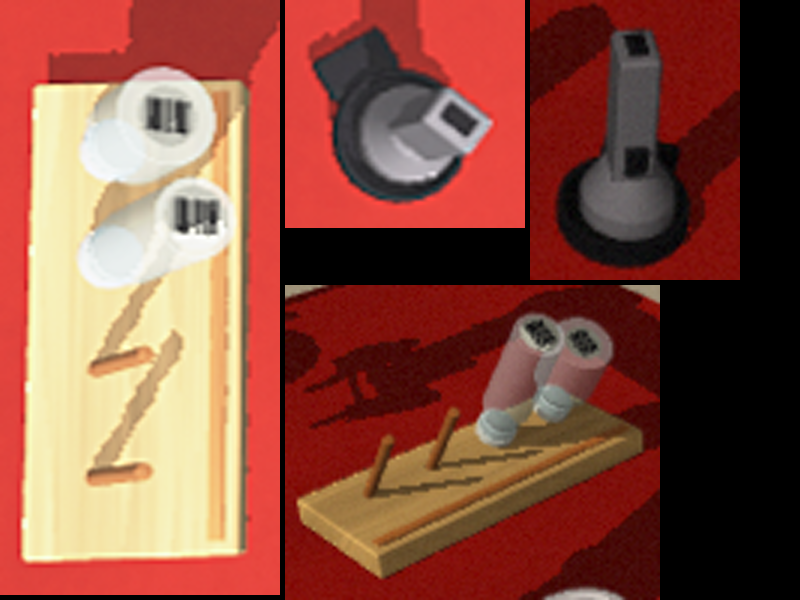

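The crop confirms it: B is 138 mm tall (A and C about 182 mm) and stands in the dock pocket. The wider bottle's label is at top (138,152.6), side (235,154).

```bash
python3 - <<'E'
from h import *
from scipy.optimize import least_squares, minimize
print("handle top",tri((340.6,267.9),(398.5,235.5)))
print("short",tri((235.3,154),(138,152.6)),"tall",tri((220.3,150.7),(146.6,181.4)))
im=viewer.camera("top").astype(int); side=viewer.camera("side").astype(int)
# stand pose: fit board silhouette
a=.6;n=np.array([-np.sin(a),0,np.cos(a)])
B=np.r_[box(.15,.34,0),box(.15,.34,.03)]
mk={c:cut_out(c,"stand")[0]["mask"] for c in("side","top")}
foot={i:np.array([.025,y,.03]) for i,y in enumerate((-.114,-.038,.038,.114))}
def parts():
    fr=[B]
    return fr
# points: labels centres, bare peg tips/feet in both pictures (from crop)
obs=[("top",foot[0]+.14*n,(138,152.6)),("top",foot[1]+.195*n,(146.6,181.4)),
 ("side",foot[0]+.14*n,(235.3,154)),("side",foot[1]+.195*n,(220.3,150.7)),
 ("side",foot[2]+.106*n,(135+170/3,135+127/3)),("side",foot[3]+.106*n,(135+104/3,135+153/3)),
 ("side",foot[2],(135+146/3,135+182/3)),("side",foot[3],(135+85/3,135+210/3)),
 ("top",foot[2]+.106*n,(90+148/3.5,120+354/3.5)),("top",foot[3]+.106*n,(90+146/3.5,120+469/3.5)),
 ("top",foot[2],(90+95/3.5,120+368/3.5)),("top",foot[3],(90+92/3.5,120+477/3.5)),
 ("top",np.array([-.075,.17,.03]),(90+241/3.5,120+551/3.5)),("top",np.array([.075,.17,.03]),(90+23/3.5,120+558/3.5)),("top",np.array([.075,-.17,.03]),(90+36/3.5,120+85/3.5)),
 ("side",np.array([-.075,.17,0.]),(135+95/3,135+293/3)),("side",np.array([-.075,-.17,.03]),(135+356/3,135+148/3)),("side",np.array([.075,.17,.03]),(135+14/3,135+216/3))]
f=lambda p:np.concatenate([(proj(c,place(P[None],p[0],p[1],0,p[2]))[0]-uv) for c,P,uv in obs])
q=least_squares(f,[.6,.3,np.pi/2],loss="soft_l1");print("stand",q.x.round(4),f(q.x).round(1).tolist())
L=lambda i,l:place((foot[i]+l*n)[None],*q.x[:2],0,q.x[2])[0].round(4)
print("short label",L(0,.14),"tall",L(1,.195),"n",place(n[None],0,0,0,q.x[2])[0].round(4))
# dock: dark pixels in top view
for p in((.4774,-.3079),):
  print("dock ctr from top",onz("top",(355+113/4-.4,205+133/4-.4),.018), "side bottom", )
g=im.sum(2)
for c in("top","side"):
  I=im if c=="top" else side
  best=[]
  def cost(p):
    uvs=[proj(c,place(ring(R,.018 if R<.0425 else .018),p[0],p[1],0,0)) for R in(.0395,.045)]
    v=[cv2.remap(I.astype(np.float32),u[:,0].astype(np.float32)[:,None],u[:,1].astype(np.float32)[:,None],1)[:,0,2] for u in uvs]
    return (v[0]-v[1]).clip(-120,0).mean()
  X=np.array([(x,y) for x in np.arange(.455,.5,.001) for y in np.arange(-.33,-.285,.001)])
  C=np.array([cost(p) for p in X]);w=C<np.sort(C)[12];print(c,"dock",X[w].mean(0).round(4),X[w].std(0).round(4),C.min())
E
```

```text
handle top (array([ 0.47592533, -0.31088429,  0.14333158]), np.float64(0.0003632259280815032))
short (array([0.65159163, 0.28277334, 0.14329101]), np.float64(0.0003862597120351061)) tall (array([0.57599076, 0.24712886, 0.19105228]), np.float64(0.0018571185835607143))
stand [0.5333 0.3299 1.6211] [0.2, 0.4, -0.1, 0.6, -0.3, -0.4, 0.3, 0.1, 0.4, -0.7, 0.5, -0.2, 0.6, -0.5, 0.2, -0.6, -0.0, -0.1, 0.0, 0.5, 0.8, 0.1, 1.0, 0.1, -0.5, 1.0, -0.5, 0.8, -0.8, -0.7, 0.8, 0.5, 1.2, -2.1, -1.0, -1.5]
short label [0.6499 0.2817 0.1455] tall [0.5756 0.2468 0.1909] n [ 0.0284 -0.5639  0.8253]
dock ctr from top [ 0.47871942 -0.30391247  0.018     ] side bottom
top dock [ 0.4776 -0.3052] [0.001  0.0009] -85.30521
side dock [ 0.4635 -0.3165] [0.001 0.001] -58.365784
```

Emit:
{"op": "carry_out", "data": {"series": [[0.087, 0, 0, -0.03, 0, 0, 0], [0.087, 0, 0, -0.04, 0, 0, 0], [0.087, 0, 0, -0.04, 0, 0, 0], [0.087, 0, 0, -0.04, 0, 0, 0], [0.087, -0.045, -0.005, 0, 0, 0, 0.075], [0.087, -0.045, -0.005, 0, 0, 0, 0.075], [0.087, -0.045, -0.005, 0, 0, 0, 0.075], [0.087, -0.045, -0.005, 0, 0, 0, 0.075], [0.087, -0.045, -0.005, 0, 0, 0, 0.075], [0.087, -0.045, -0.005, 0, 0, 0, 0.075], [0.087, -0.045, -0.005, 0, 0, 0, 0.075], [0.087, -0.045, -0.005, 0, 0, 0, 0.075]]}}

```text
time: 2.8
position: [0.5061, 0.3531, 0.3912]
ee_rot: [0.476, 0.879, 0.0, 0.0]
ft_force: [0.6, 0.2, -0.4]
gripper_width: 0.0871
finger_force: 0.0
```

Emit:
{"op": "carry_out", "data": {"series": [[0.087, -0.045, -0.005, 0, 0, 0, 0.075], [0.087, -0.045, -0.005, 0, 0, 0, 0.075], [0.087, -0.045, -0.005, 0, 0, 0, 0.075], [0.087, -0.045, -0.005, 0, 0, 0, 0.075], [0.087, -0.045, -0.005, 0, 0, 0, 0.075], [0.087, -0.045, -0.005, 0, 0, 0, 0.075], [0.087, -0.045, -0.005, 0, 0, 0, 0.075], [0.087, -0.045, -0.005, 0, 0, 0, 0.075], [0.087, -0.045, -0.005, 0, 0, 0, 0.075], [0.087, -0.045, -0.005, 0, 0, 0, 0.075], [0.087, 0, 0, 0, 0, 0, 0], [0.087, 0, 0, 0, 0, 0, 0]]}}

```text
time: 4.0
position: [0.5633, -0.0851, 0.3917]
ee_rot: [0.765, 0.644, 0.001, -0.0]
ft_force: [-0.2, 0.2, -0.5]
gripper_width: 0.0867
finger_force: 0.0
```

```bash
cat > plan.py <<'E'
import numpy as np
from station import r
from scipy.spatial.transform import Rotation as Ro, Slerp
def frame(z,y):  # tool rotation with given z and approx y
    z=np.array(z,float);z/=np.linalg.norm(z);y=np.array(y,float);y-=z*(y@z);y/=np.linalg.norm(y)
    return Ro.from_matrix(np.c_[np.cross(y,z),y,z])
def plan(p,R,n,p0=None,R0=None):
    s=r.sense();p0=np.array(s["position"]) if p0 is None else p0;R0=Ro.from_quat(s["ee_rot"]) if R0 is None else R0
    rv=(R0.inv()*R).as_rotvec()/n
    for i in range(n):
        Ri=R0*Ro.from_rotvec(rv*i);d=Ri.inv().apply((np.array(p)-p0)/n)
        print(d.round(4).tolist(),rv.round(4).tolist())
E
python3 - <<'E'
from plan import *
th=.93-np.pi/2
R=frame([0,0,-1],[np.cos(th),np.sin(th),0])
plan([.4768,-.309,.25],R,7)
E
```

```text
[-0.0336, -0.0067, 0.0202] [0.0001, -0.0002, 0.067]
[-0.034, -0.0045, 0.0202] [0.0001, -0.0002, 0.067]
[-0.0342, -0.0022, 0.0202] [0.0001, -0.0002, 0.067]
[-0.0343, 0.0001, 0.0202] [0.0001, -0.0002, 0.067]
[-0.0342, 0.0024, 0.0202] [0.0001, -0.0002, 0.067]
[-0.034, 0.0047, 0.0202] [0.0001, -0.0002, 0.067]
[-0.0336, 0.007, 0.0202] [0.0001, -0.0002, 0.067]
```

Emit:
{"op": "carry_out", "data": {"series": [[0.087, -0.0336, -0.0067, 0.02, 0, 0, 0.067], [0.087, -0.034, -0.0045, 0.02, 0, 0, 0.067], [0.087, -0.0342, -0.0022, 0.02, 0, 0, 0.067], [0.087, -0.0343, 0, 0.02, 0, 0, 0.067], [0.087, -0.0342, 0.0024, 0.02, 0, 0, 0.067], [0.087, -0.034, 0.0047, 0.02, 0, 0, 0.067], [0.087, -0.0336, 0.007, 0.02, 0, 0, 0.067], [0.087, 0, 0, 0, 0, 0, 0], [0.087, 0, 0, 0, 0, 0, 0]]}}

```text
time: 4.9
position: [0.478, -0.3067, 0.2507]
ee_rot: [0.893, 0.45, -0.0, -0.001]
ft_force: [-0.6, 0.6, 0.1]
gripper_width: 0.0867
finger_force: 0.0
```

```bash
python3 - <<'E'
from plan import *
from h import *
th=.93-np.pi/2
R=frame([0,0,-1],[np.cos(th),np.sin(th),0]);print(r.sense()["position"])
plan([.4768,-.309,.106],R,7)
im=viewer.camera("side");cv2.imwrite("pics/s2.png",cv2.resize(im[190:350,230:440],None,fx=3.5,fy=3.5,interpolation=2))
E
```

```text
[ 0.47800787 -0.30666389  0.25065484]
[-0.0004, 0.0001, 0.0207] [-0.0002, -0.0001, 0.0006]
[-0.0004, 0.0001, 0.0207] [-0.0002, -0.0001, 0.0006]
[-0.0004, 0.0001, 0.0207] [-0.0002, -0.0001, 0.0006]
[-0.0004, 0.0001, 0.0207] [-0.0002, -0.0001, 0.0006]
[-0.0004, 0.0001, 0.0207] [-0.0002, -0.0001, 0.0006]
[-0.0004, 0.0001, 0.0207] [-0.0002, -0.0001, 0.0006]
[-0.0004, 0.0001, 0.0207] [-0.0002, -0.0001, 0.0006]
```

View pics/s2.png

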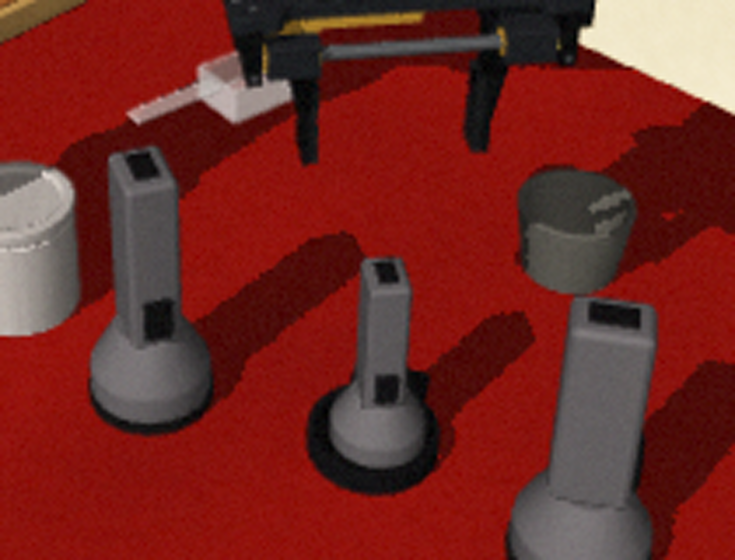

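The open fingers straddle the docked reader (handle top at crop (385,270), fingertips at (308,160) and (478,150)). Descend.

Emit:
{"op": "carry_out", "data": {"series": [[0.087, 0, 0, 0.02, 0, 0, 0.004], [0.087, -0.001, 0, 0.025, 0, 0, 0], [0.087, -0.001, 0, 0.025, 0, 0, 0], [0.087, 0, 0, 0.025, 0, 0, 0], [0.087, 0, 0, 0.025, 0, 0, 0], [0.087, 0, 0, 0.024, 0, 0, 0], [0.087, 0, 0, 0, 0, 0, 0], [0.087, 0, 0, 0, 0, 0, 0]]}}

```text
time: 5.75
position: [0.4777, -0.3081, 0.1079]
ee_rot: [0.893, 0.449, 0.0, 0.0]
ft_force: [0.5, -0.4, -0.2]
gripper_width: 0.0869
finger_force: 0.0
```

Emit:
{"op": "carry_out", "data": {"series": [[0.025, 0, 0, 0, 0, 0, 0], [0.025, 0, 0, 0, 0, 0, 0], [0.01, 0, 0, 0, 0, 0, 0], [0.01, 0, 0, 0, 0, 0, 0], [0.01, 0, 0, 0, 0, 0, 0], [0.01, 0, 0, 0, 0, 0, 0], [0.01, 0, 0, 0, 0, 0, 0], [0.01, 0, 0, 0, 0, 0, 0], [0.01, 0, 0, 0, 0, 0, 0], [0.01, 0, 0, 0, 0, 0, 0]], "grip_force": 25}}

```text
time: 6.75
position: [0.4762, -0.3095, 0.1071]
ee_rot: [0.894, 0.448, -0.0, -0.0]
ft_force: [0.3, -0.5, -1.3]
gripper_width: 0.0256
finger_force: 25.0
```

Emit:
{"op": "carry_out", "data": {"series": [[0.01, 0, 0, -0.01, 0, 0, 0], [0.01, 0, 0, -0.02, 0, 0, 0], [0.01, 0, 0, -0.03, 0, 0, 0], [0.01, 0, 0, -0.03, 0, 0, 0], [0.01, 0, 0, -0.03, 0, 0, 0], [0.01, 0, 0, -0.03, 0, 0, 0], [0.01, 0, 0, -0.03, 0, 0, 0], [0.01, 0, 0, -0.03, 0, 0, 0], [0.01, 0, 0, -0.02, 0, 0, 0], [0.01, 0, 0, 0, 0, 0, 0]]}}

```text
time: 7.75
position: [0.477, -0.3105, 0.3406]
ee_rot: [0.894, 0.448, 0.002, 0.002]
ft_force: [0.4, -0.2, -3.3]
gripper_width: 0.0261
finger_force: 25.0
```

```bash
python3 - <<'E'
from plan import *
s=r.sense();print(s["position"],s["gripper_width"],s["finger_force"],s["joint_pos"].round(2),s["ft_force"])
n=np.array([.0284,-.5639,.8253]);L=np.array([.6505,.282,.145])
R=frame(-n,[1,0.05,0]);print(R.as_quat(),L+.3*n)
plan(L+.3*n,R,16)
E
```

```text
[ 0.47697548 -0.3104902   0.34055247] 0.026096780356055522 24.996556083206087 [-0.14  0.13  0.75  1.52 -0.09  1.52 -0.03] [ 0.44222639 -0.18065946 -3.33015033]
[ 0.65842022  0.69220764  0.20360814 -0.2141848 ] [0.65902 0.11283 0.39259]
[0.028, -0.0067, -0.0032] [0.0133, 0.036, -0.0418]
[0.0284, -0.0056, -0.0022] [0.0133, 0.036, -0.0418]
[0.0286, -0.0044, -0.0011] [0.0133, 0.036, -0.0418]
[0.0288, -0.0032, 0.0] [0.0133, 0.036, -0.0418]
[0.0289, -0.002, 0.0011] [0.0133, 0.036, -0.0418]
[0.0289, -0.0008, 0.0022] [0.0133, 0.036, -0.0418]
[0.0288, 0.0005, 0.0032] [0.0133, 0.036, -0.0418]
[0.0286, 0.0017, 0.0042] [0.0133, 0.036, -0.0418]
[0.0284, 0.003, 0.0052] [0.0133, 0.036, -0.0418]
[0.028, 0.0042, 0.0062] [0.0133, 0.036, -0.0418]
[0.0276, 0.0055, 0.0071] [0.0133, 0.036, -0.0418]
[0.027, 0.0067, 0.008] [0.0133, 0.036, -0.0418]
[0.0264, 0.008, 0.0089] [0.0133, 0.036, -0.0418]
[0.0257, 0.0092, 0.0097] [0.0133, 0.036, -0.0418]
[0.0249, 0.0104, 0.0105] [0.0133, 0.036, -0.0418]
[0.0241, 0.0115, 0.0112] [0.0133, 0.036, -0.0418]
```

Emit:
{"op": "carry_out", "data": {"series": [[0.01, 0.028, -0.0067, -0.0032, 0.0133, 0.036, -0.042], [0.01, 0.0284, -0.0056, -0.0022, 0.0133, 0.036, -0.042], [0.01, 0.0286, -0.0044, -0.0011, 0.0133, 0.036, -0.042], [0.01, 0.0288, -0.0032, 0, 0.0133, 0.036, -0.042], [0.01, 0.0289, -0.002, 0.0011, 0.0133, 0.036, -0.042], [0.01, 0.0289, -0.0008, 0.0022, 0.0133, 0.036, -0.042], [0.01, 0.0288, 0.0005, 0.0032, 0.0133, 0.036, -0.042], [0.01, 0.0286, 0.0017, 0.0042, 0.0133, 0.036, -0.042]]}}

```text
time: 8.55
position: [0.5669, -0.0968, 0.3618]
ee_rot: [0.796, 0.586, 0.103, -0.112]
ft_force: [0.5, -1.5, -2.3]
gripper_width: 0.0253
finger_force: 25.0
```

Emit:
{"op": "carry_out", "data": {"series": [[0.01, 0.0284, 0.003, 0.0052, 0.0133, 0.036, -0.042], [0.01, 0.028, 0.0042, 0.0062, 0.0133, 0.036, -0.042], [0.01, 0.0276, 0.0055, 0.0071, 0.0133, 0.036, -0.042], [0.01, 0.027, 0.0067, 0.008, 0.0133, 0.036, -0.042], [0.01, 0.0264, 0.008, 0.0089, 0.0133, 0.036, -0.042], [0.01, 0.0257, 0.0092, 0.0097, 0.0133, 0.036, -0.042], [0.01, 0.0249, 0.0104, 0.0105, 0.0133, 0.036, -0.042], [0.01, 0.0241, 0.0115, 0.0112, 0.0133, 0.036, -0.042], [0.01, 0, 0, 0, 0, 0, 0], [0.01, 0, 0, 0, 0, 0, 0]]}}

```text
time: 9.55
position: [0.6575, 0.1139, 0.3868]
ee_rot: [0.658, 0.692, 0.201, -0.217]
ft_force: [-0.1, 0.1, -2.3]
gripper_width: 0.0256
finger_force: 25.0
```

```bash
python3 - <<'E'
from plan import *
from h import *
s=r.sense();print(s["position"],s["gripper_width"],s["finger_force"],s["joint_pos"].round(2),s["ft_force"])
n=np.array([.0284,-.5639,.8253]);L=np.array([.6505,.282,.145])
R=frame(-n,[1,0.05,0]);plan(L+.185*n,R,6)
R0=Ro.from_quat(s["ee_rot"])
for c in("side","top"):
    im=viewer.camera(c)
    # expected reader outline if upright in the grasp
    for P in reader_parts():
        W=s["position"]+R0.apply((P-[0,0,.101])@np.array([[-1,0,0],[0,1,0],[0,0,-1]]).T)
        cv2.polylines(im,[cv2.convexHull(np.round(proj(c,W)).astype(np.int32))],True,(0,255,0),1)
    cv2.imwrite(f"pics/h{c}.png",im)
a,b=cv2.imread("pics/hside.png")[50:250,130:330],cv2.imread("pics/htop.png")[80:280,60:260]
cv2.imwrite("pics/h.png",np.hstack([cv2.resize(q,None,fx=2,fy=2,interpolation=2) for q in(a,b)]))
E
```

```text
[0.65752913 0.11388163 0.3868335 ] 0.025636145664619806 24.996360648656264 [-0.25  0.37  0.47  1.26 -0.75  1.7   0.21] [-0.11782495  0.07957868 -2.26644652]
[0.0004, 0.0004, 0.0183] [-0.0013, -0.0001, -0.0004]
[0.0004, 0.0004, 0.0183] [-0.0013, -0.0001, -0.0004]
[0.0004, 0.0003, 0.0183] [-0.0013, -0.0001, -0.0004]
[0.0004, 0.0003, 0.0183] [-0.0013, -0.0001, -0.0004]
[0.0004, 0.0003, 0.0183] [-0.0013, -0.0001, -0.0004]
[0.0004, 0.0003, 0.0183] [-0.0013, -0.0001, -0.0004]
```

View pics/h.png

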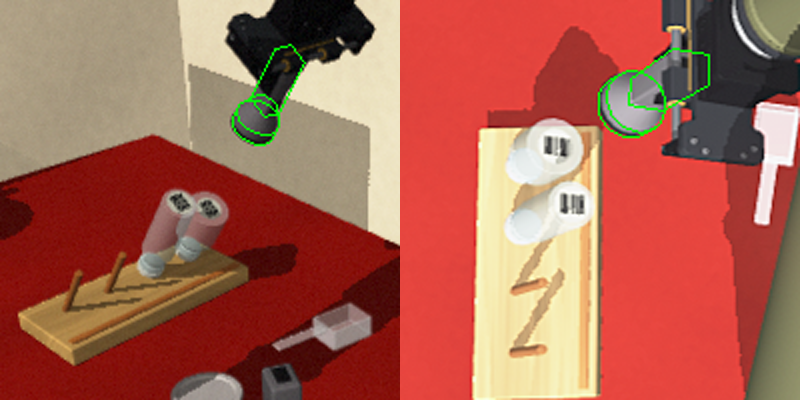

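The held reader (side crop (255,118), top crop (632,103)) matches its predicted outline, so it sits straight in the grasp. Move in along the axis and hold.

Emit:
{"op": "carry_out", "data": {"series": [[0.01, 0, 0, 0.02, -0.004, 0, -0.002], [0.01, 0.001, 0.001, 0.02, -0.004, 0, 0], [0.01, 0.001, 0.001, 0.02, 0, 0, 0], [0.01, 0, 0, 0.02, 0, 0, 0], [0.01, 0, 0, 0.018, 0, 0, 0], [0.01, 0, 0, 0.012, 0, 0, 0], [0.01, 0, 0, 0, 0, 0, 0], [0.01, 0, 0, 0, 0, 0, 0], [0.01, 0, 0, 0, 0, 0, 0]]}}

```text
time: 10.55
position: [0.6574, 0.1767, 0.301]
ee_rot: [0.658, 0.692, 0.206, -0.213]
ft_force: [-0.5, -0.2, -2.3]
gripper_width: 0.0259
finger_force: 25.0
```

```bash
python3 - <<'E'
from plan import *
n=np.array([.0284,-.5639,.8253]);L=np.array([.6505,.282,.145])
s=r.sense();R0=Ro.from_quat(s["ee_rot"]);print("label in tool",R0.inv().apply(L-s["position"]),"n in tool",R0.inv().apply(n))
E
```

```text
label in tool [-0.00133564 -0.00272199  0.18828539] n in tool [ 0.00176162  0.00579587 -0.99993658]
```

Emit:
{"op": "carry_out", "data": {"series": [[0.01, 0, 0, 0, 0, 0, 0], [0.01, 0, 0, 0, 0, 0, 0], [0.01, 0, 0, 0, 0, 0, 0], [0.01, 0, 0, 0, 0, 0, 0], [0.01, 0, 0, 0, 0, 0, 0], [0.01, 0, 0, 0, 0, 0, 0], [0.01, 0, 0, 0, 0, 0, 0], [0.01, 0, 0, 0, 0, 0, 0], [0.01, 0, 0, 0, 0, 0, 0], [0.01, 0, 0, 0, 0, 0, 0], [0.01, 0, 0, 0, 0, 0, 0], [0.01, 0, 0, 0, 0, 0, 0]]}}

```text
time: 11.75
position: [0.6568, 0.178, 0.2998]
ee_rot: [0.658, 0.692, 0.206, -0.214]
ft_force: [-1.1, 0.2, -3.5]
gripper_width: 0.0255
finger_force: 25.0
```

Emit:
{"op": "carry_out", "data": {"series": [[0.01, 0, 0, 0, 0, 0, 0], [0.01, 0, 0, 0, 0, 0, 0], [0.01, 0, 0, 0, 0, 0, 0], [0.01, 0, 0, 0, 0, 0, 0], [0.01, 0, 0, 0, 0, 0, 0], [0.01, 0, 0, 0, 0, 0, 0], [0.01, 0, 0, 0, 0, 0, 0], [0.01, 0, 0, 0, 0, 0, 0], [0.01, 0, 0, 0, 0, 0, 0], [0.01, 0, 0, 0, 0, 0, 0], [0.01, 0, 0, 0, 0, 0, 0], [0.01, 0, 0, 0, 0, 0, 0]]}}

```text
time: 12.95
position: [0.6568, 0.178, 0.2998]
ee_rot: [0.658, 0.692, 0.206, -0.214]
ft_force: [0.5, -0.3, -2.1]
gripper_width: 0.0258
finger_force: 25.0
```

```bash
python3 - <<'E'
from plan import *
from h import *
n=np.array([.0284,-.5639,.8253]);L=np.array([.6505,.282,.145])
s=r.sense();R0=Ro.from_quat(s["ee_rot"]);print(s["time"],"label in tool",R0.inv().apply(L-s["position"]).round(4),"n in tool",R0.inv().apply(n).round(3),s["dq"].round(3),s["finger_force"],s["position"])
# actual reader pose from pictures: outline vs prediction
for c in("side","top"):
    im=viewer.camera(c)
    for P in reader_parts():
        W=s["position"]+R0.apply((P-[0,0,.101])@np.diag([-1,1,-1]))
        cv2.polylines(im,[cv2.convexHull(np.round(proj(c,W)).astype(np.int32))],True,(0,255,0),1)
    a=proj(c,s["position"]+R0.apply([[0,0,.101],[0,0,.185]])).round().astype(int);cv2.line(im,tuple(map(int,a[0])),tuple(map(int,a[1])),(255,0,0),1)
    cv2.imwrite(f"pics/i{c}.png",im)
a,b=cv2.imread("pics/iside.png")[70:210,170:310],cv2.imread("pics/itop.png")[100:240,90:230]
cv2.imwrite("pics/i.png",np.hstack([cv2.resize(q,(400,400),interpolation=2) for q in(a,b)]))
# way back: first retreat along n, then to above dock
th=.93-np.pi/2
R=frame([0,0,-1],[np.cos(th),np.sin(th),0]);print("retreat -z .12, then")
plan([.477,-.3075,.3],R,16,s["position"]-R0.apply([0,0,.12]),R0)
E
```

```text
12.95 label in tool [-0.0018 -0.0016  0.1866] n in tool [ 0.002  0.003 -1.   ] [ 0.001 -0.001 -0.001  0.001  0.    -0.     0.   ] 24.996620655292645 [0.65676786 0.1779946  0.29978523]
retreat -z .12, then
[-0.0245, -0.0127, -0.0094] [-0.0128, -0.0362, 0.0419]
[-0.0253, -0.0116, -0.0087] [-0.0128, -0.0362, 0.0419]
[-0.0261, -0.0104, -0.0079] [-0.0128, -0.0362, 0.0419]
[-0.0268, -0.0092, -0.007] [-0.0128, -0.0362, 0.0419]
[-0.0274, -0.008, -0.0062] [-0.0128, -0.0362, 0.0419]
[-0.0279, -0.0067, -0.0053] [-0.0128, -0.0362, 0.0419]
[-0.0283, -0.0055, -0.0043] [-0.0128, -0.0362, 0.0419]
[-0.0286, -0.0043, -0.0034] [-0.0128, -0.0362, 0.0419]
[-0.0289, -0.003, -0.0024] [-0.0128, -0.0362, 0.0419]
[-0.0291, -0.0018, -0.0013] [-0.0128, -0.0362, 0.0419]
[-0.0291, -0.0006, -0.0003] [-0.0128, -0.0362, 0.0419]
[-0.0291, 0.0007, 0.0008] [-0.0128, -0.0362, 0.0419]
[-0.029, 0.0019, 0.0018] [-0.0128, -0.0362, 0.0419]
[-0.0288, 0.0031, 0.0029] [-0.0128, -0.0362, 0.0419]
[-0.0286, 0.0042, 0.004] [-0.0128, -0.0362, 0.0419]
[-0.0282, 0.0053, 0.0051] [-0.0128, -0.0362, 0.0419]
```

View pics/i.png

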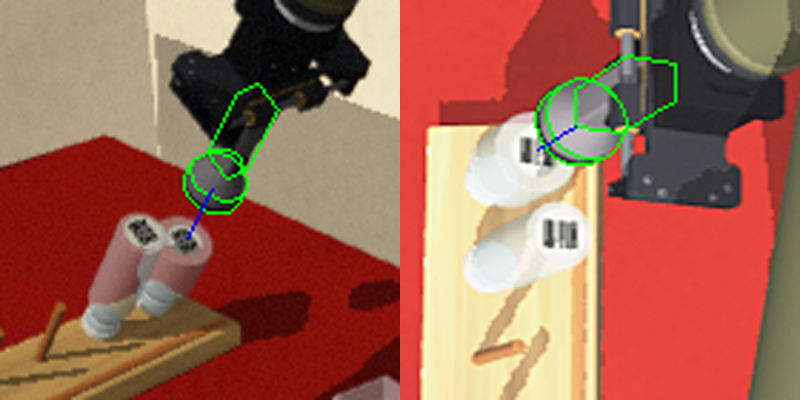

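The beam line ends on the short bottle's label in both views (side crop (188,238), top crop (538,150)), and the reader has been still for over 2.4 s. Retreat and return.

Emit:
{"op": "carry_out", "data": {"series": [[0.01, 0, 0, -0.02, 0, 0, 0], [0.01, 0, 0, -0.03, 0, 0, 0], [0.01, 0, 0, -0.035, 0, 0, 0], [0.01, 0, 0, -0.035, 0, 0, 0], [0.01, -0.0245, -0.0127, -0.0094, -0.0128, -0.0362, 0.042], [0.01, -0.0253, -0.0116, -0.0087, -0.0128, -0.0362, 0.042], [0.01, -0.0261, -0.0104, -0.0079, -0.0128, -0.0362, 0.042], [0.01, -0.0268, -0.0092, -0.007, -0.0128, -0.0362, 0.042], [0.01, -0.0274, -0.008, -0.0062, -0.0128, -0.0362, 0.042], [0.01, -0.0279, -0.0067, -0.0053, -0.0128, -0.0362, 0.042], [0.01, -0.0283, -0.0055, -0.0043, -0.0128, -0.0362, 0.042], [0.01, -0.0286, -0.0043, -0.0034, -0.0128, -0.0362, 0.042]]}}

```text
time: 14.25
position: [0.5677, -0.0998, 0.3496]
ee_rot: [0.797, 0.584, 0.106, -0.109]
ft_force: [-0.5, 0.0, -1.9]
gripper_width: 0.0261
finger_force: 25.0
```

Emit:
{"op": "carry_out", "data": {"series": [[0.01, -0.0289, -0.003, -0.0024, -0.0128, -0.0362, 0.042], [0.01, -0.0291, -0.0018, -0.0013, -0.0128, -0.0362, 0.042], [0.01, -0.0291, -0.0006, -0.0003, -0.0128, -0.0362, 0.042], [0.01, -0.0291, 0.0007, 0.0008, -0.0128, -0.0362, 0.042], [0.01, -0.029, 0.0019, 0.0018, -0.0128, -0.0362, 0.042], [0.01, -0.0288, 0.0031, 0.0029, -0.0128, -0.0362, 0.042], [0.01, -0.0286, 0.0042, 0.004, -0.0128, -0.0362, 0.042], [0.01, -0.0282, 0.0053, 0.0051, -0.0128, -0.0362, 0.042], [0.01, 0, 0, 0, 0, 0, 0], [0.01, 0, 0, 0, 0, 0, 0], [0.01, 0, 0, 0, 0, 0, 0]]}}

```text
time: 15.35
position: [0.4775, -0.3063, 0.3004]
ee_rot: [0.894, 0.448, 0.001, -0.0]
ft_force: [0.5, 0.2, -2.7]
gripper_width: 0.0257
finger_force: 25.0
```

```bash
python3 - <<'E'
from plan import *
from h import *
th=.93-np.pi/2
R=frame([0,0,-1],[np.cos(th),np.sin(th),0]);s=r.sense();print(s["position"],s["ee_rot"],s["gripper_width"])
plan([.477,-.3075,.14],R,6)
R0=Ro.from_quat(s["ee_rot"]);o=[]
for c,sl in(("side",np.s_[200:340,270:410]),("top",np.s_[170:310,330:470])):
    im=viewer.camera(c)
    for P in reader_parts():
        W=s["position"]+R0.apply((P-[0,0,.101])@np.diag([-1,1,-1]))
        cv2.polylines(im,[cv2.convexHull(np.round(proj(c,W)).astype(np.int32))],True,(0,255,0),1)
    cv2.polylines(im,[np.round(proj(c,place(ring(.042,.018),.4777,-.3055,0,0))).astype(np.int32)],True,(255,255,0),1)
    o.append(cv2.resize(im[sl],(400,400),interpolation=2))
cv2.imwrite("pics/j.png",np.hstack(o))
E
```

```text
[ 0.47750907 -0.30626691  0.30037324] [ 8.93824462e-01  4.48416319e-01  7.18675889e-04 -3.46036556e-04] 0.025681214983502586
[-0.0003, 0.0001, 0.0267] [0.0, -0.0003, -0.0]
[-0.0003, 0.0001, 0.0267] [0.0, -0.0003, -0.0]
[-0.0002, 0.0001, 0.0267] [0.0, -0.0003, -0.0]
[-0.0002, 0.0001, 0.0267] [0.0, -0.0003, -0.0]
[-0.0002, 0.0001, 0.0267] [0.0, -0.0003, -0.0]
[-0.0002, 0.0001, 0.0267] [0.0, -0.0003, -0.0]
```

View pics/j.png

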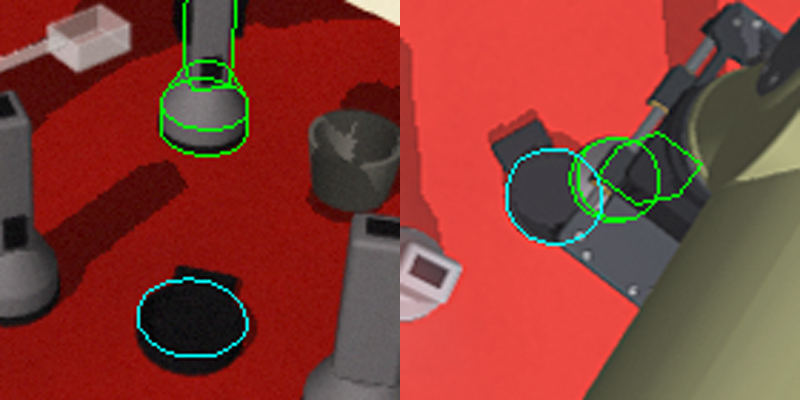

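```bash
python3 - <<'E'
from h import *
from scipy.optimize import minimize
for c,(u,v) in(("side",(337,312)),("top",(384,239))):
    viewer.camera(c);d=min(cut_out(c,"dock"),key=lambda d:np.hypot(*(np.argwhere(d["mask"]).mean(0)[::-1]-(u,v))))
    print(c,d["score"],d["bbox"].round(1) if hasattr(d["bbox"],"round") else d["bbox"])
    big=cv2.resize(d["mask"].astype(np.uint8),None,fx=SC,fy=SC,interpolation=0)
    def cost(p):
        blk=np.r_[box(.02,.025,0),box(.02,.025,.015)]+[.042+.01,0,0]
        m=sil(c,[place(P,p[0],p[1],0,p[2]) for P in([np.r_[ring(.042,0),ring(.042,.018)],blk])])
        return 1-(m&big).sum()/(m|big).sum()
    a=[.477,-.306];R=[minimize(cost,[*a,t],method="Nelder-Mead",options=dict(initial_simplex=[[*a,t],[a[0]+.01,a[1],t],[a[0],a[1]+.01,t],[*a,t+.4]])) for t in(.3,.8,1.2)]
    q=min(R,key=lambda q:q.fun);print(q.x.round(4),round(q.fun,3))
E
```

```text
side 0.79 [320.3, 294.6, 354.5, 331.5]
[ 0.4754 -0.3069  0.3168] 0.08
top 0.69 [361.5, 211.3, 393.9, 256.4]
[ 0.4851 -0.2903  0.0718] 0.276
```

The dock estimates agree at (0.477, -0.306), and the reader is right above it. Lower it.

Emit:
{"op": "carry_out", "data": {"series": [[0.01, 0, 0, 0.02, 0, 0, 0], [0.01, 0, 0, 0.03, 0, 0, 0], [0.01, 0, 0, 0.03, 0, 0, 0], [0.01, 0, 0, 0.03, 0, 0, 0], [0.01, 0, 0, 0.03, 0, 0, 0], [0.01, 0, 0, 0.02, 0, 0, 0], [0.01, 0, 0, 0.01, 0, 0, 0], [0.01, 0, 0, 0.008, 0, 0, 0], [0.01, 0, 0, 0, 0, 0, 0], [0.01, 0, 0, 0, 0, 0, 0], [0.01, 0, 0, 0, 0, 0, 0]]}}

```text
time: 16.75
position: [0.4774, -0.308, 0.1233]
ee_rot: [0.894, 0.448, 0.001, 0.001]
ft_force: [-1.1, 1.2, -2.9]
gripper_width: 0.0258
finger_force: 25.0
```

Emit:
{"op": "carry_out", "data": {"series": [[0.01, 0, 0, 0.003, 0, 0, 0], [0.01, 0, 0, 0.003, 0, 0, 0], [0.01, 0, 0, 0.003, 0, 0, 0], [0.01, 0, 0, 0.002, 0, 0, 0], [0.01, 0, 0, 0, 0, 0, 0], [0.01, 0, 0, 0, 0, 0, 0], [0.01, 0, 0, 0, 0, 0, 0]]}}

```text
time: 17.45
position: [0.4767, -0.3076, 0.1112]
ee_rot: [0.894, 0.448, -0.0, 0.0]
ft_force: [-0.6, -0.4, -2.7]
gripper_width: 0.0257
finger_force: 25.0
```

Emit:
{"op": "carry_out", "data": {"series": [[0.01, 0, 0, 0.001, 0, 0, 0], [0.01, 0, 0, 0.001, 0, 0, 0], [0.01, 0, 0, 0.001, 0, 0, 0], [0.01, 0, 0, 0, 0, 0, 0], [0.01, 0, 0, 0, 0, 0, 0], [0.01, 0, 0, 0, 0, 0, 0]]}}

```text
time: 18.05
position: [0.4767, -0.3076, 0.1082]
ee_rot: [0.894, 0.448, -0.0, 0.0]
ft_force: [0.8, -0.1, -3.5]
gripper_width: 0.0258
finger_force: 25.0
```

Emit:
{"op": "carry_out", "data": {"series": [[0.01, 0, 0, 0.001, 0, 0, 0], [0.01, 0, 0, 0, 0, 0, 0], [0.01, 0, 0, 0, 0, 0, 0], [0.01, 0, 0, 0, 0, 0, 0]]}}

```text
time: 18.45
position: [0.4766, -0.3075, 0.1071]
ee_rot: [0.894, 0.448, -0.0, 0.0]
ft_force: [0.2, 0.8, -2.7]
gripper_width: 0.0262
finger_force: 25.0
```

Emit:
{"op": "carry_out", "data": {"series": [[0.01, 0, 0, 0.001, 0, 0, 0], [0.01, 0, 0, 0, 0, 0, 0], [0.01, 0, 0, 0, 0, 0, 0], [0.01, 0, 0, 0, 0, 0, 0]]}}

```text
time: 18.85
position: [0.4767, -0.3076, 0.1071]
ee_rot: [0.894, 0.448, 0.0, -0.0]
ft_force: [-2.6, 1.5, 5.3]
gripper_width: 0.0258
finger_force: 25.0
```

Contact at the original height (upward force, TCP z 0.1071). Release gently.

Emit:
{"op": "carry_out", "data": {"series": [[0.03, 0, 0, 0, 0, 0, 0], [0.035, 0, 0, 0, 0, 0, 0], [0.045, 0, 0, 0, 0, 0, 0], [0.06, 0, 0, 0, 0, 0, 0], [0.087, 0, 0, 0, 0, 0, 0], [0.087, 0, 0, 0, 0, 0, 0], [0.087, 0, 0, 0, 0, 0, 0]], "grip_force": 5}}

```text
time: 19.55
position: [0.4766, -0.3076, 0.1061]
ee_rot: [0.894, 0.448, -0.0, 0.0]
ft_force: [0.1, 0.2, -0.6]
gripper_width: 0.0671
finger_force: 0.0
```

Emit:
{"op": "carry_out", "data": {"series": [[0.087, 0, 0, -0.01, 0, 0, 0], [0.087, 0, 0, -0.02, 0, 0, 0], [0.087, 0, 0, -0.03, 0, 0, 0], [0.087, 0, 0, -0.04, 0, 0, 0], [0.087, 0, 0, -0.04, 0, 0, 0], [0.087, 0, 0, -0.04, 0, 0, 0], [0.087, 0, 0, -0.02, 0, 0, 0], [0.087, 0.04, 0, 0, 0, 0, 0], [0.087, 0.04, 0, 0, 0, 0, 0], [0.087, 0.04, 0, 0, 0, 0, 0], [0.087, 0.04, 0, 0, 0, 0, 0], [0.087, 0, 0, 0, 0, 0, 0]]}}

```text
time: 20.75
position: [0.5762, -0.1718, 0.3059]
ee_rot: [0.892, 0.452, 0.001, -0.001]
ft_force: [0.0, 0.2, 0.2]
gripper_width: 0.0873
finger_force: 0.0
```

```bash
python3 - <<'E'
from h import *
print(r.sense()["position"],r.sense()["gripper_width"]);o=[]
for c,sl in(("side",np.s_[230:350,280:400]),("top",np.s_[180:300,330:450])):
    im=viewer.camera(c)
    for P in reader_parts():
        cv2.polylines(im,[cv2.convexHull(np.round(proj(c,place(P,.4768,-.308,.006,.93))).astype(np.int32))],True,(0,255,0),1)
    cv2.polylines(im,[np.round(proj(c,place(ring(.042,.018),.4768,-.306,0,0))).astype(np.int32)],True,(255,255,0),1)
    o.append(cv2.resize(im[sl],(400,400),interpolation=2))
cv2.imwrite("pics/k.png",np.hstack(o))
E
```

```text
[ 0.57616392 -0.17182393  0.30585619] 0.08733351836731815
```

View pics/k.png

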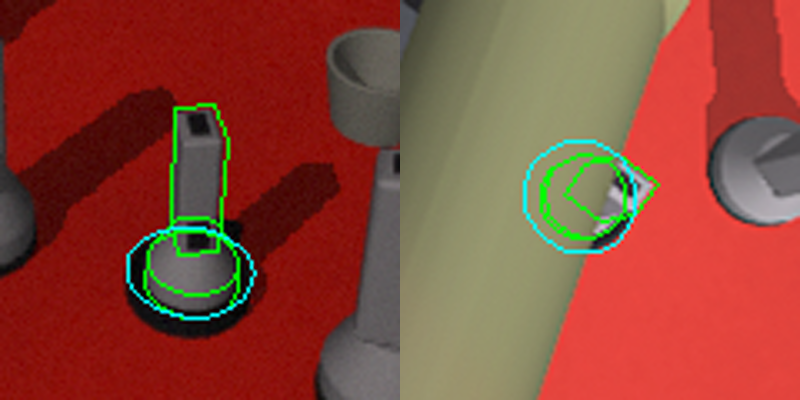

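The reader stands upright, seated in the dock: in the side crop its head is centred at (195,275) in the dock at (191,275). The gripper is clear.

```bash
python3 -c "
from station import job_done
print(job_done())"
```

```text
the job is handed in; nothing more can be done
None
```

The reader was held still, square to the short bottle's label at about 8.5 cm, for over 2 seconds, then set back upright in its dock and released; the job is handed in, but the station gave no verdict.

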